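Flip the gap gauge and hold the sprung forceps at the green mark

TASK

Swing the gap gauge's white leaf right over by its black handle, so that the face with the short green bar lies upward. Then pick up the sprung forceps by their blue grip pads, hold them level just above the leaf with the tips over the two ends of the green bar, and squeeze until the gap between the tips equals the bar's length (16 mm), never pinching the tips shut and leaving the timer, vial and bottle where they stand. Finish while still holding the forceps there, steady at that gap and touching neither gauge nor rest.

Things in the scene. Friction and masses are not known exactly. Their poses are not given: they have to be found in the camera images.
- gauge: gap gauge fixed to the bench: grey base 84 x 120 x 8 mm, two grey rests, a white leaf hinged across its middle. Origin: centre of the base's underside. The hinge line runs along its own x, 36 mm above the bench; at the start the leaf lies to its own +y side
- gauge_leaf (a joint): angle of the white leaf about the hinge, rad: 0 = lying on the gauge's +y side, red bar up (start); 1.57 = upright; 3.14 = lying flat on the -y side, green bar up. Weakly rubbing, damped hinge: past upright a released leaf sinks slowly down on its own side
- leaf_hinge (a point): middle of the hinge line, 36 mm above the bench; axes as gauge
- leaf_handle (a point): middle of the leaf's black handle bar: 10 mm thick, 68 mm long, parallel to the hinge, 98 mm from it, about 60 mm free between its two steel arms; 37 mm clear space between bar and leaf. It travels in a half circle over the hinge; pinched from above, across its length, it can turn between the fingers all the way
- green_mark (a point): centre of the green bar on the leaf's hidden face, 31 mm from the hinge. Bar 16 mm long along the point's own y (square to the hinge), 6 mm wide, a fine black line at each end (the red bar is 36 mm long). White leaf plate 66 x 50 x 6 mm, 6 to 56 mm from the hinge; the point's z points into the leaf, so down once flipped, the green face then 39 mm above the bench
- forceps_rest: rest fixed to the bench that carries the forceps: thin aluminium foot 150 x 46 x 5 mm and two grey cradles with 8 mm lips, one under the head (26 mm high), one under the legs near the tips (29 mm). Origin: underside, below the grip pads; x towards the tips
- forceps: sprung forceps, about 70 g, 160 mm long, lying level in the rest: blue head (centred at x = -94 mm), two steel legs 10 mm high, blue grip pads, orange tips. Origin: midway between the grip pads, at the underside; x to the tips, y across the legs, z up. The pads are 12 mm high, 36 mm long, centred at x = 0, 6 mm above the origin; relaxed they measure 51 mm across their outsides
- tips_middle (a point): point midway between the two tips, 54.5 mm ahead of the forceps' origin and 6 mm above it
- tip_a (a point): inner face of the end of the left (+y) tip. Tip gap = distance tip_a to tip_b: 49 mm relaxed. At a 16 mm gap the pads measure about 32 mm across; each mm squeezed there closes the gap by about 1.6 mm. The springs push each pad out with about 3 N when relaxed, 8 N at a 16 mm gap
- tip_b (a point): inner face of the end of the forceps' right (-y) tip
- timer: white bench timer 58 x 64 x 18 mm, origin at its underside; leave alone
- vial_b: small glass vial with a blue cap, 23 mm wide, 44 mm high, origin at its underside; leave alone
- hdpe_b: white plastic bottle with a blue cap, 48 mm wide, 87 mm high, origin at its underside; leave alone
- burette_stand_l: burette stand fixed on the bench to the right of the work: plate 210 x 128 x 20 mm (origin below its centre), a rod 70 mm beyond the origin up to 0.8 m, a glass burette 110 mm to the left of the rod (from 0.25 m up) and clamp arms 0.5 to 0.7 m up. An arm coming from the right must pass drawn in, between stand and robot

How it is judged:
On the way, in this order (a step that is already met when the one before it is completed fails the run):
1. the leaf lies flipped over, green bar up (value of joint gauge_leaf above 2.95 rad), for 0.3 s.
2. the forceps are lifted off their rest (height (world z) of forceps above 0.045 m and contact force between forceps and forceps_rest below 0.05 N), for 0.2 s.
At the end, for the whole second after the job is handed in: Leaf flipped (over 2.95 rad). Fingers hold the forceps still and level (0.25 rad), touching neither gauge nor rest: tip gap 16 +- 3 mm, middle of the tips 6 to 50 mm above the green bar and within 8 mm of its centre from above, gap direction within 0.25 rad of the bar's length (value of joint gauge_leaf above 2.95 rad and distance between tip_a and tip_b between 0.013 and 0.019 m and horizontal distance between tips_middle and green_mark below 0.008 m and angle between the y axis of forceps and the y axis of green_mark, either way round below 0.25 rad and angle between forceps's own z axis and vertical below 0.25 rad and z of tips_middle in the frame of green_mark between -0.05 and -0.006 m and contact force between the fingers and forceps above 1 N and contact force between forceps and gauge below 0.1 N and contact force between forceps and forceps_rest below 0.1 N and linear speed of forceps below 0.02 m/s); the arm keeps its last pose, push and grip.
It fails at once if the tips are pinched shut (gap under 6 mm) (distance between tip_a and tip_b below 0.006 m).
It fails at once if the timer, vial or bottle is shifted by more than 30 mm (distance of any of timer, vial_b, hdpe_b from where it was at the start of the episode above 0.03 m).
It also fails if it takes over 59 s, if anything falls off the work surface, if the arm or the gripper's body presses on something with over 40 N, if the wrist force passes 120 N, or if a joint passes its speed limit or range.

ROBOT

A 6-joint arm with a two-finger parallel gripper is mounted at the origin on a cart in front of the work surface, level with it; the furniture and walls round the work are solid. World frame = base frame: x ahead of the robot, y to its left, z up, the work surface at z = 0. Lengths are in m, angles in rad, forces in N, time in s.
With the tool pointing down it reaches from about 0.4 to 0.925 m from the base axis. Payload 3.4 kg.
Tool frame: the origin (TCP) lies at the very end of the fingers, on their centre line; the grasp point (between the pads) lies 19 mm behind it (tcp_to_grasp is the distance from the TCP to the grasp point, in m); z points along the fingers, y is the line along which they close (so a half turn about z gives the same grasp; the last joint's range is limited). The gripper opens to 85 mm and grips with 20 to 120 N. Pads are 22 mm wide; open, the fingers measure 114 mm over their backs; the gripper's body (76 mm by 85 mm) begins 54 mm behind the grasp point. The pads swing forward as they close: fully open they stand 13 mm farther back than shut.
Start: joints at [1.19, 0.307, 1.506, -0, 1.328, -0.073], TCP at [0.174, 0.548, 0.231] pointing down, gripper open.
Joint ranges: [-3.12, 3.12], [-1.05, 2.28], [0.14, 2.33], [-1.42, 4.57], [0.1, 2.73], [-2.68, 2.68]. Speed limits (rad/s): [2.57, 2.57, 3.14, 3.14, 3.14, 3.14].

INTERFACE

Orientations are given as a unit quaternion [w, x, y, z].
In Python, from cell import get_obs, read_camera, job_done, regions_of, tcp_to_grasp gives the robot as it stands.
- The arm moves only by the shell command python3 -m creep 'ROWS' [FORCE]. ROWS is JSON, a list of rows, each a list of 7 numbers: the finger opening in m, from 0 to 0.0854, then the shift along the world's x, y, z in m, then the turn, a rotation vector about the world's x, y, z in degrees. A call has 1 to 8 rows; each row is the pose to reach, as a shift and turn from the pose commanded when the call began; what a row does not reach only later rows make up. A row lasts 1/8 s, in which the tool goes at most 62.5 mm and 10.7 degrees, less where a joint would pass 70% of its speed; a pose out of reach is approached as far as the arm can. A call with a gripper value outside its range is refused whole. The fingers move at their own pace and stop on an object; FORCE is the grip in N (left out, the last holds). Time passes only in rows, so rows that repeat a pose let the fingers close. It gives the time, the measured TCP pose, the force, the opening and the grip force at its end, in the units of the state.
- get_obs(): the state, without advancing time (a new reading comes with each control period).
- read_camera(name): name is "scene" or "top" or "wrist"; returns a dict with "img" (420x560x3 uint8, red, green, blue), "camera_matrix" (3x3 intrinsics, pixels), "dist_coeffs" ([k1, k2, p1, p2, k3] as OpenCV has them; the pictures are not rectified), "origin" and "orientation" of the camera in the world. Camera axes: x right, y down, z forward; pixel columns grow to the right and rows downward; lengths in m; the calibration is good to about 2 mm. A picture is of the moment at which its call begins. There is no depth.
- job_done(): hands the job in; it is judged then, once.
Trained networks look in a picture, given as the dict that the camera call returned (one of the last four; its "shot" number tells which), for a name from the list of things; names that differ only in an ending like _2 or _b are one class to them, and where a whole thing is asked for, a point or a joint stands for the part that bears it (a point fixed in the world has none). Each returns a list of dicts, best first, with "p" (0 to 1); they miss things now and then, are a little off and sometimes report something else, mostly with a low value. They report only what shows in the picture. A call takes as long as a camera call.
- regions_of(name, picture): "pixels" (420x560 bool, what is visible of it) and "bbox" ([left, top, right, bottom] in pixels, round what is visible of it).
The state is a dict: "time": time; "joint_pos": joint angles; "dq": joint speeds; "joint_efforts": joint torques, N m; "tool_pos": TCP position; "eef_rot": TCP orientation; "wrist_force": force on the tool from outside, world axes, zero at the start; "wrist_torque": the same for the moment, N m; "opening": finger opening in m; "grasp_force": force on a finger pad.
Only numpy, scipy, OpenCV 4.12 (cv2) and the standard library are available. Lean on these libraries where they do the work, as an engineer would, in place of code of your own. Each camera call takes 0.05 s, during which the arm holds its last target. There are 200 camera calls.

## Working session

There is one attempt and no reset: what is moved stays moved. The work goes in short steps, Python scripts to look and compute and a shell command to move; the robot and the scene stay as the last step left them, time stands still between calls to the robot, and variables do not carry over. Pictures are saved under pics/ and viewed, at most 10 in all, crops included, and the job is handed in when it is done.

```bash
mkdir -p pics; ls; cat > h.py <<'E'
import numpy as np, cv2
from scipy.spatial.transform import Rotation as R
from cell import *
def rot(c):
    o=c["orientation"]; return R.from_quat([o[1],o[2],o[3],o[0]]).as_matrix()
def toplane(c,uv,z):
    uv=np.array(uv,float).reshape(-1,1,2)
    n=cv2.undistortPoints(uv,np.array(c["camera_matrix"]),np.array(c["dist_coeffs"])).reshape(-1,2)
    d=np.c_[n,np.ones(len(n))]@rot(c).T; o=np.array(c["origin"])
    return o+d*((z-o[2])/d[:,2])[:,None]
def proj(c,P):
    M=rot(c); t=-M.T@np.array(c["origin"])
    return cv2.projectPoints(np.array(P,float).reshape(-1,3),cv2.Rodrigues(M.T)[0],t,np.array(c["camera_matrix"]),np.array(c["dist_coeffs"]))[0].reshape(-1,2)
def save(c,n,box=None,s=1):
    im=c["img"][:,:,::-1]
    if box: im=im[box[1]:box[3],box[0]:box[2]]
    cv2.imwrite("pics/"+n,cv2.resize(im,None,fx=s,fy=s,interpolation=cv2.INTER_CUBIC))
E
python3 - <<'E'
from h import *
for n in("top","scene"):
    c=read_camera(n); save(c,n+"0.png",s=1.4)
    print(n,np.round(c["origin"],3),np.round(rot(c)[:,2],2))
    for k in("gauge","gauge_leaf","leaf_handle","forceps_rest","forceps","timer","vial_b","hdpe_b","burette_stand_l"):
        for r in regions_of(k,c)[:1]:
            m=r["pixels"]; ys,xs=np.nonzero(m); print(k,round(r["p"],2),r["bbox"],[np.round(toplane(c,[xs.mean(),ys.mean()],z)[0][:2],3) for z in(0,.03)])
print(get_obs())
E
```

```text
pics
top [0.541 0.078 1.21 ] [ 0.07 -0.01 -1.  ]
gauge 0.55 [178.3, 217.7, 240.4, 253.7] [array([0.55, 0.25]), array([0.55 , 0.246])]
gauge_leaf 0.8 [179.3, 224.8, 222.3, 251.3] [array([0.553, 0.284]), array([0.553, 0.279])]
leaf_handle 0.96 [179.0, 223.0, 220.5, 247.7] [array([0.55 , 0.282]), array([0.549, 0.277])]
forceps_rest 0.96 [269.0, 237.7, 309.9, 292.1] [array([0.483, 0.033]), array([0.484, 0.034])]
forceps 0.54 [281.6, 245.0, 306.0, 292.4] [array([0.46 , 0.021]), array([0.462, 0.023])]
timer 0.86 [268.4, 148.8, 299.6, 173.8] [array([0.759, 0.059]), array([0.754, 0.059])]
hdpe_b 0.92 [209.4, 171.6, 230.0, 192.6] [array([0.708, 0.246]), array([0.704, 0.242])]
scene [ 0.077 -0.356  0.825] [ 0.5   0.43 -0.75]
gauge 0.81 [176.1, 174.8, 246.3, 238.5] [array([0.562, 0.257]), array([0.545, 0.235])]
gauge_leaf 0.94 [177.7, 176.6, 228.2, 211.8] [array([0.576, 0.307]), array([0.558, 0.283])]
leaf_handle 0.73 [175.9, 172.9, 225.7, 213.9] [array([0.579, 0.306]), array([0.561, 0.282])]
forceps_rest 0.7 [239.4, 238.9, 293.3, 314.3] [array([0.489, 0.034]), array([0.474, 0.02 ])]
forceps 0.
[... 349 characters left out ...]
ime': 1.0, 'joint_pos': array([ 1.19048161e+00,  3.06793195e-01,  1.50639241e+00,  4.61930364e-06,
        1.32840142e+00, -7.34896866e-02]), 'dq': array([-0.00107937, -0.00041478, -0.0011532 , -0.00098933,  0.00289477,
        0.00124565]), 'joint_efforts': array([ 6.44940410e-04, -4.57479465e+01, -2.52338541e+01, -1.73447102e-04,
        7.81604449e-04, -5.40041356e-06]), 'tool_pos': array([0.17368874, 0.54814924, 0.23131167]), 'eef_rot': array([-1.55154369e-06,  1.52812001e-01,  9.88255277e-01,  3.24661132e-06]), 'wrist_force': array([-0.04795114,  0.41356329, -0.31536972]), 'wrist_torque': array([-0.03653803, -0.06058099, -0.05527809]), 'grasp_force': 0.0, 'opening': 0.08533743925527557}
```

```bash
python3 - <<'E'
from h import *
c=read_camera("top"); save(c,"top1.png",(160,190,330,310),4.7)
c=read_camera("scene"); save(c,"scene1.png",(160,150,330,320),3.5)
E
```

```text
(no output)
```

View pics/top1.png

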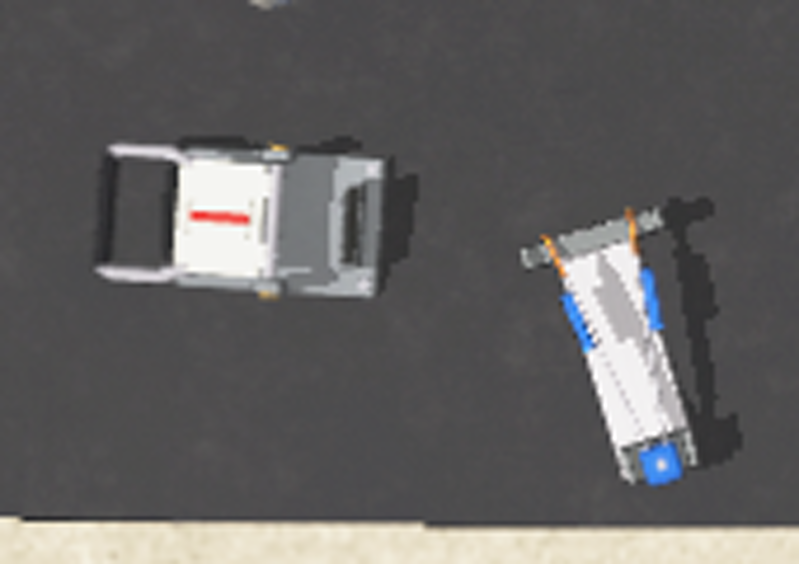

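View pics/scene1.png

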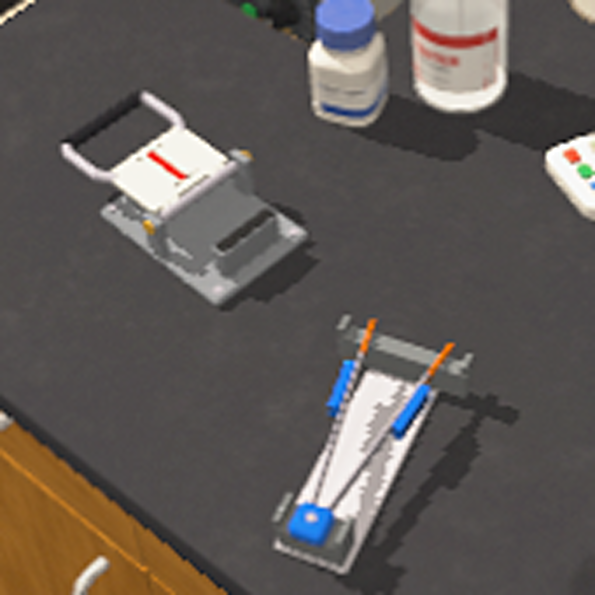

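```bash
python3 - <<'E'
from h import *
c=read_camera("top")
f=lambda u,v,z:toplane(c,[160+u/4.7,190+v/4.7],z)[0]
for n,u,v,z in [("handle_far",112,152,.036),("handle_near",103,274,.036),("pinfar",279,150,.036),("pinnear",268,294,.036),("base_tr",387,157,.008),("base_br",376,296,.008),("redL",191,216,.039),("redR",249,219,.039),("tipL",546,238,.037),("tipR",630,211,.037),("padL0",567,296,.040),("padL1",589,347,.040),("padR0",648,270,.04),("padR1",656,328,.04),("head",661,464,.04)]:
    print(n,np.round(f(u,v,z),4))
E
```

```text
handle_far [0.5874 0.3312 0.036 ]
handle_near [0.5163 0.3346 0.036 ]
pinfar [0.59   0.2334 0.036 ]
pinnear [0.5062 0.238  0.036 ]
base_tr [0.5879 0.1724 0.008 ]
base_br [0.5051 0.1775 0.008 ]
redL [0.5508 0.2834 0.039 ]
redR [0.5495 0.2495 0.039 ]
tipL [0.5409 0.077  0.037 ]
tipR [0.5572 0.0283 0.037 ]
padL0 [0.5076 0.0644 0.04  ]
padL1 [0.4784 0.0513 0.04  ]
padR0 [0.5232 0.0177 0.04  ]
padR1 [0.4898 0.0127 0.04  ]
head [0.4116 0.0089 0.04  ]
```

```bash
python3 -m creep '[[0.045,0.06,-0.03,0,0,0,4],[0.045,0.11,-0.06,0,0,0,8],[0.045,0.16,-0.09,-0.02,0,0,12],[0.045,0.21,-0.12,-0.04,0,0,14.5],[0.045,0.26,-0.15,-0.06,0,0,14.5],[0.045,0.31,-0.18,-0.08,0,0,14.5],[0.045,0.36,-0.205,-0.1,0,0,14.5],[0.045,0.379,-0.215,-0.12,0,0,14.5]]' 20
python3 - <<'E'
from h import *
c=read_camera("wrist"); save(c,"w1.png",s=1.2)
o=get_obs();print(o["tool_pos"],o["eef_rot"])
E
```

```text
time: 2.15
tool_pos: [0.556, 0.3315, 0.1106]
eef_rot: [0.001, 0.028, 1.0, 0.0]
wrist_force: [-0.8, 0.6, -0.6]
opening: 0.0448
grasp_force: 0.0
[0.55566722 0.33005952 0.10751281] [-6.03614762e-04  2.84292973e-02  9.99594877e-01 -1.22149555e-03]
```

View pics/w1.png

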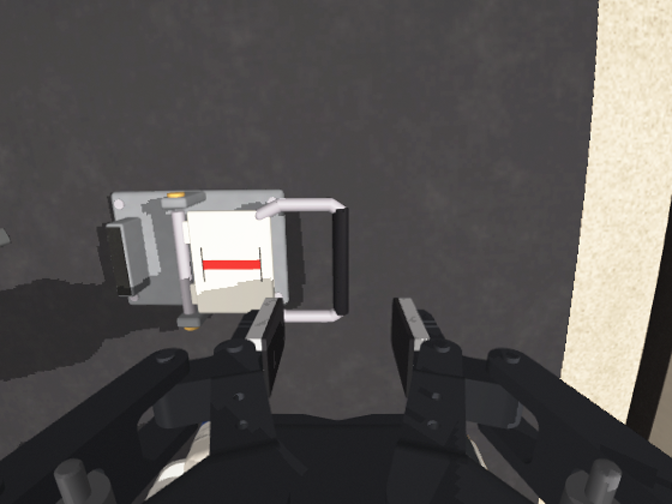

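```bash
python3 - <<'E'
from h import *
c=read_camera("wrist")
f=lambda u,v,z:np.round(toplane(c,[u/1.2,v/1.2],z)[0],4)
for n,u,v in [("hf",341,208),("hn",341,316),("pf",175,197),("pn",188,322),("redL",202,265.5),("redR",262,265)]: print(n,f(u,v,.036))
o=get_obs();print(o["tool_pos"],o["eef_rot"])
c=read_camera("wrist"); print(c["origin"])
E
```

```text
hf [0.5213 0.3342 0.036 ]
hn [0.5907 0.3304 0.036 ]
pf [0.5087 0.2363 0.036 ]
pn [0.5899 0.2304 0.036 ]
redL [0.552  0.2461 0.036 ]
redR [0.5537 0.2837 0.036 ]
[0.55306342 0.33109416 0.10841258] [-0.00187302  0.02834449  0.99959579 -0.0011533 ]
[0.48557731 0.3356786  0.2524509 ]
```

```bash
python3 -m creep '[[0.045,0.001,0,-0.045,0,0,0],[0.045,0.001,0,-0.085,0,0,0],[0.045,0.001,0,-0.091,0,0,0],[0.0,0.001,0,-0.091,0,0,0],[0.0,0.001,0,-0.091,0,0,0],[0.0,0.001,0,-0.091,0,0,0],[0,0.001,0,-0.091,0,0,0]]' 20
```

```text
time: 3.18
tool_pos: [0.5545, 0.3334, 0.0223]
eef_rot: [0.001, 0.027, 1.0, 0.001]
wrist_force: [-1.2, -1.9, 7.2]
opening: 0.0087
grasp_force: 21.9
```

```bash
python3 -m creep '[[0,0,-0.006,0.033,0,0,0],[0,-0.001,-0.023,0.063,0,0,0],[0,-0.003,-0.049,0.085,0,0,0],[0,-0.004,-0.081,0.0965,0,0,0],[0,-0.005,-0.098,0.098,0,0,0],[0,-0.006,-0.115,0.0965,0,0,0],[0,-0.006,-0.115,0.0965,0,0,0]]' 20
```

```text
time: 4.05
tool_pos: [0.5489, 0.2173, 0.1203]
eef_rot: [0.002, 0.027, 1.0, 0.001]
wrist_force: [-3.6, -2.9, 14.2]
opening: 0.009
grasp_force: 22.2
```

```bash
python3 -m creep '[[0,-0.002,-0.032,-0.0115,0,0,0],[0,-0.003,-0.058,-0.0335,0,0,0],[0,-0.004,-0.072,-0.055,0,0,0],[0,-0.004,-0.079,-0.0765,0,0,0],[0,-0.004,-0.079,-0.0765,0,0,0],[0.045,-0.004,-0.079,-0.0765,0,0,0],[0.045,-0.004,-0.079,-0.0765,0,0,0],[0.045,-0.004,-0.079,-0.0765,0,0,0]]' 20
```

```text
time: 5.05
tool_pos: [0.5437, 0.1394, 0.0409]
eef_rot: [0.0, 0.027, 1.0, 0.0]
wrist_force: [-0.0, -0.1, 0.1]
opening: 0.045
grasp_force: 0.0
```

```bash
python3 -m creep '[[0.045,0,0,0.06,0,0,0],[0.07,0,0,0.12,0,0,0],[0.07,-0.01,-0.04,0.15,0,0,8],[0.07,-0.03,-0.09,0.15,0,0,16],[0.07,-0.035,-0.11,0.15,0,0,21],[0.07,-0.035,-0.11,0.15,0,0,21],[0.07,-0.035,-0.11,0.15,0,0,21]]' 20
python3 - <<'E'
from h import *
c=read_camera("wrist"); save(c,"w2.png",s=1.4); np.save("w2.npy",c,allow_pickle=True)
o=get_obs();print(o["tool_pos"],o["eef_rot"])
c=read_camera("scene"); save(c,"s2.png",(160,150,330,320),3.5)
E
```

```text
time: 5.92
tool_pos: [0.5089, 0.0297, 0.1905]
eef_rot: [0.0, -0.155, 0.988, 0.0]
wrist_force: [-0.4, -0.8, 0.3]
opening: 0.0702
grasp_force: 0.0
[0.50900063 0.02990579 0.19035076] [ 1.71514934e-04 -1.55574389e-01  9.87824144e-01  2.02702579e-04]
```

View pics/w2.png

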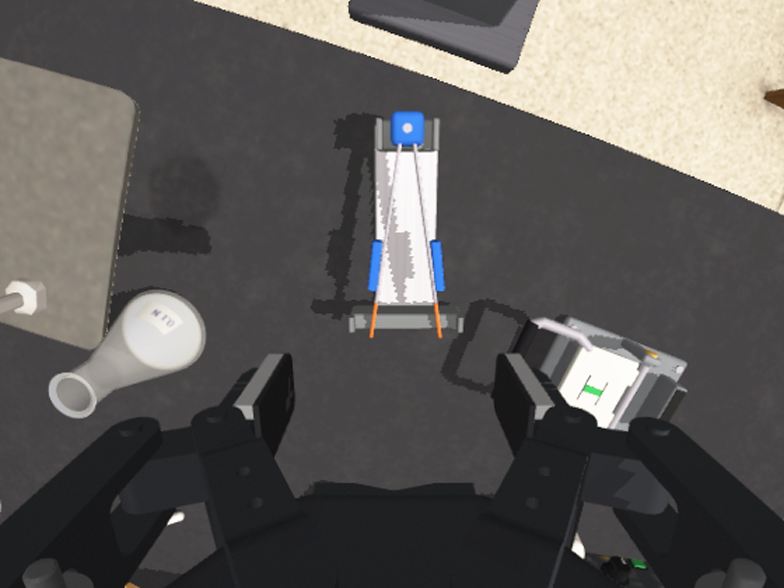

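View pics/s2.png

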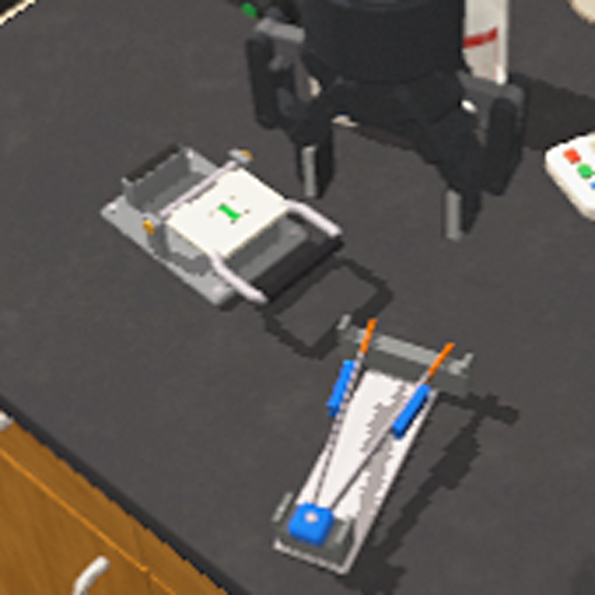

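```bash
python3 - <<'E'
from h import *
c=np.load("w2.npy",allow_pickle=True).item()
f=lambda u,v,z:toplane(c,[u/1.4,v/1.4],z)[0]
tl,tr=f(440,335,.037),f(372,335,.037); hd=f(407,128,.042)
P=[f(u,v,.038) for u,v in[(370,291),(371,241),(444,291),(443,241)]]
tm=(tl+tr)/2; d=tm-hd; print("tips",tl,tr,np.linalg.norm(tl-tr),"head",hd,np.linalg.norm(d),np.degrees(np.arctan2(d[1],d[0])))
g=tr-tl; print("perp yaw",np.degrees(np.arctan2(g[1],g[0]))+90)
u=d/np.linalg.norm(d);print("origin est from tips",tm-.0545*u,"head",hd+.094*u,"pads",np.mean(P,0))
print("green",f(593,391,.039),"ends",f(581,377,.039),f(604,405,.039),f(582,390,.039),f(604,391,.039))
print(c["origin"])
E
```

```text
tips [0.54325263 0.07707258 0.037     ] [0.5586487 0.0291254 0.037    ] 0.050358422949060636 head [0.41389562 0.00846452 0.042     ] 0.14422662798103217 18.03877985393972
perp yaw 17.802068814779688
origin est from tips [0.49916064 0.03623263 0.03888939] head [0.50322152 0.03755513 0.03874124] pads [0.50130491 0.03742566 0.038     ]
green [0.55041668 0.20653892 0.039     ] ends [0.5422336  0.19208734 0.039     ] [0.55906598 0.22065458 0.039     ] [0.5521908  0.19768601 0.039     ] [0.54784319 0.21506928 0.039     ]
[0.44397207 0.00913499 0.33422714]
```

```bash
python3 -m creep '[[0.07,-0.008,0.008,-0.05,0,0,0],[0.07,-0.008,0.008,-0.1,0,0,0],[0.07,-0.008,0.008,-0.14,0,0,0],[0.07,-0.008,0.008,-0.165,0,0,0],[0.07,-0.008,0.008,-0.174,0,0,0],[0.056,-0.008,0.008,-0.174,0,0,0],[0.056,-0.008,0.008,-0.174,0,0,0]]' 20
python3 - <<'E'
from h import *
o=get_obs();print(o["tool_pos"],o["eef_rot"],o["opening"])
c=read_camera("wrist"); save(c,"w3.png",s=1.4)
E
```

```text
time: 6.9
tool_pos: [0.5018, 0.0374, 0.0173]
eef_rot: [0.001, -0.156, 0.988, -0.0]
wrist_force: [0.4, -0.0, -0.4]
opening: 0.0562
grasp_force: 0.0
[0.50175588 0.03739014 0.01725429] [ 1.04778069e-03 -1.55901542e-01  9.87772031e-01 -1.61477722e-04] 0.05615660857531994
```

View pics/w3.png

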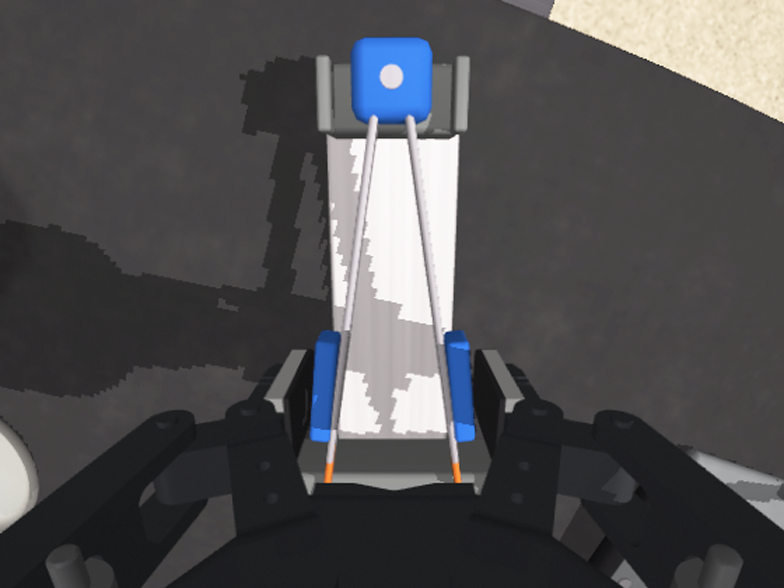

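```bash
python3 -m creep '[[0.048,0,0,0,0,0,0],[0.044,0,0,0,0,0,0],[0.040,0,0,0,0,0,0],[0.038,0,0,0,0,0,0],[0.038,0,0,0,0,0,0]]' 20; python3 -m creep '[[0.038,0,0,0.004,0,0,0],[0.038,0,0,0.012,0,0,0],[0.038,0,0,0.025,0,0,0],[0.038,0,0,0.04,0,0,0],[0.038,0,0,0.055,0,0,0],[0.038,0,0,0.055,0,0,0]]'
python3 - <<'E'
from h import *
c=read_camera("wrist"); save(c,"w4.png",s=1.4)
c=read_camera("scene"); save(c,"s4.png",(160,150,330,320),3.5)
E
```

```text
time: 7.58
tool_pos: [0.5029, 0.0371, 0.0186]
eef_rot: [0.003, -0.156, 0.988, -0.0]
wrist_force: [-0.2, 0.8, 9.6]
opening: 0.0384
grasp_force: 8.8
time: 8.32
tool_pos: [0.5018, 0.0371, 0.0729]
eef_rot: [0.002, -0.156, 0.988, -0.0]
wrist_force: [-0.3, 0.7, -0.9]
opening: 0.0378
grasp_force: 5.8
```

View pics/w4.png

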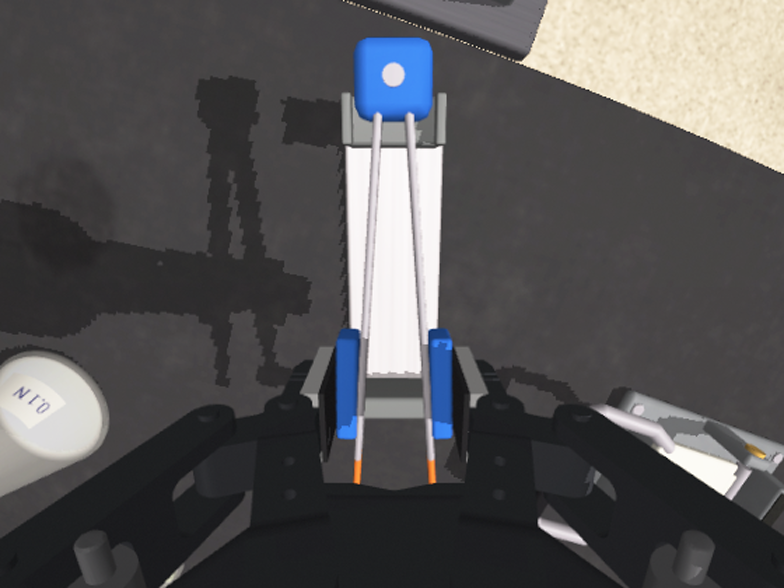

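View pics/s4.png

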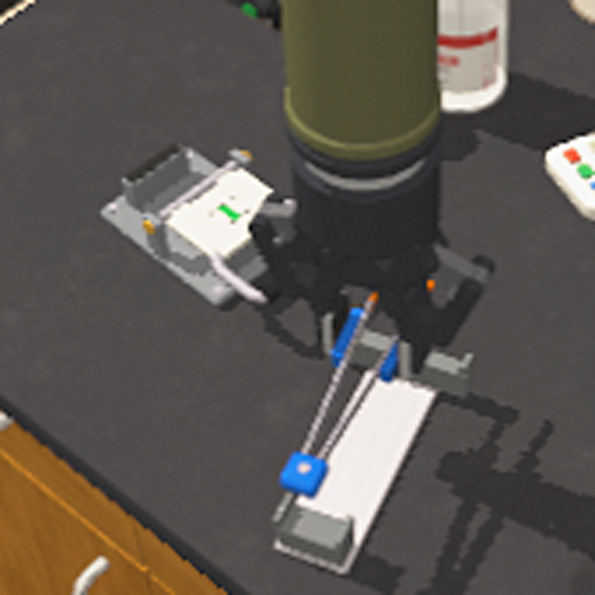

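```bash
python3 -m creep '[[0.038,0,0.02,0.01,0,0,-3],[0.037,-0.001,0.05,0.01,0,0,-7],[0.036,-0.003,0.085,0.01,0,0,-12],[0.035,-0.004,0.12,0.01,0,0,-16],[0.034,-0.005,0.15,0.01,0,0,-20],[0.033,-0.006,0.165,0.01,0,0,-21],[0.033,-0.006,0.17,0.01,0,0,-21],[0.033,-0.006,0.17,0.01,0,0,-21]]'; python3 -m creep '[[0.0325,0,0,-0.01,0,0,0],[0.0325,0,0,-0.018,0,0,0],[0.0325,0,0,-0.023,0,0,0],[0.0325,0,0,-0.023,0,0,0]]'
python3 - <<'E'
from h import *
import pickle
cs=[read_camera(n) for n in("wrist","scene","top")]; pickle.dump(cs,open("cs.pkl","wb"))
a=cv2.resize(cs[0]["img"],None,fx=1.07,fy=1.07)[:,:,::-1]
save(cs[1],"s5.png",(160,130,300,260),4.5)
b=cv2.imread("pics/s5.png"); save(cs[2],"t5.png",(170,200,270,290),5.5)
cv2.imwrite("pics/a5.png",a)
c2=cs[1]["img"][130:260,160:300,::-1]; t2=cs[2]["img"][200:300,170:270,::-1]
m=np.hstack([cv2.resize(c2,(420,390),interpolation=cv2.INTER_CUBIC),cv2.resize(t2,(380,380),interpolation=cv2.INTER_CUBIC)[:390] if 0 else cv2.copyMakeBorder(cv2.resize(t2,(380,380),interpolation=cv2.INTER_CUBIC),0,10,0,0,0)])
cv2.imwrite("pics/m5.png",m)
E
```

```text
time: 9.43
tool_pos: [0.4943, 0.2069, 0.0808]
eef_rot: [-0.001, 0.026, 1.0, -0.0]
wrist_force: [0.2, -0.1, -0.6]
opening: 0.0332
grasp_force: 6.9
time: 9.93
tool_pos: [0.4943, 0.2067, 0.0576]
eef_rot: [-0.001, 0.027, 1.0, -0.0]
wrist_force: [-0.1, -0.0, -0.2]
opening: 0.0326
grasp_force: 7.1
```

View pics/m5.png

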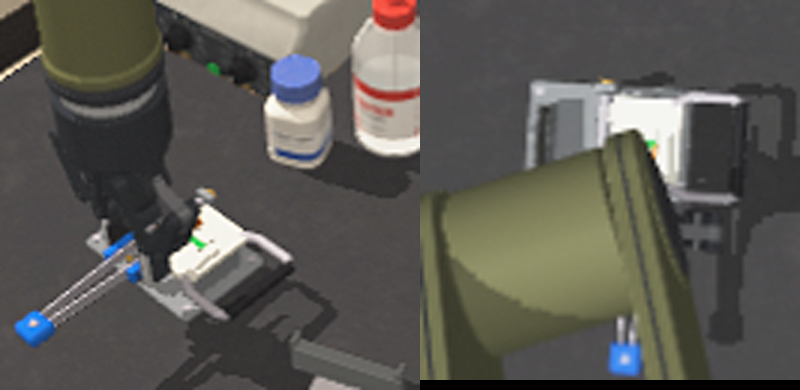

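```bash
python3 - <<'E'
from h import *
import pickle
cs=pickle.load(open("cs.pkl","rb"))
s=cs[1]
s2=cv2.resize(s["img"][190:230,200:250,::-1],(400,320),interpolation=cv2.INTER_NEAREST)
t2=cv2.resize(cs[2]["img"][215:255,205:255,::-1],(400,320),interpolation=cv2.INTER_NEAREST)
w=cs[0]["img"][:,:,::-1]; w2=cv2.resize(w[20:,80:480],None,fx=.7,fy=.7)
m=np.zeros((600,800,3),np.uint8); m[:320,:400]=s2; m[:320,400:]=t2; m[320:,:280]=w2[:280]
w3=cv2.resize(w[220:360,230:350],(327,280)[::1]) if 0 else cv2.resize(w[220:360,190:380],(380,280)); m[320:,400:780]=w3
cv2.imwrite("pics/m6.png",m)
# predicted projections in scene
yaw=np.radians(-3.1); X=np.array([np.cos(yaw),np.sin(yaw),0]);Y=np.array([-X[1],X[0],0])
for q in [(.549,.204),(.5504,.2065),(.547,.2025)]: print("green px",proj(s,[*q,.039]))
o=np.array([.4943,.2067,.0576+.0155]); t=o+.053*X
print("tips px",proj(s,[t+.008*Y,t-.008*Y,t]).round(1))
def mask(c,lo,hi):
    h=cv2.cvtColor(c["img"],cv2.COLOR_RGB2HSV); return cv2.inRange(h,lo,hi)
for n,c in zip("wst",cs):
    for k,lo,hi in(("green",(45,120,60),(80,255,255)),("orange",(5,170,120),(20,255,255))):
        N,L,S,C=cv2.connectedComponentsWithStats(mask(c,lo,hi))
        print(n,k,[(S[i].tolist(),C[i].round(1).tolist()) for i in range(1,N) if S[i,4]>2][:8])
E
```

```text
green px [[224.76168656 210.69765532]]
green px [[224.40710874 209.8301676 ]]
green px [[224.6174425  211.50991283]]
tips px [[220.5 199. ]
 [225.3 202.6]
 [222.9 200.8]]
w green [([270, 327, 25, 8, 177], [282.0, 331.0])]
w orange [([260, 328, 4, 19, 75], [261.5, 337.1]), ([299, 328, 4, 19, 65], [300.8, 336.3])]
s green [([229, 151, 5, 4, 12], [230.8, 152.3]), ([325, 197, 4, 4, 9], [326.8, 198.4]), ([223, 209, 5, 4, 9], [225.2, 210.3])]
s orange [([294, 0, 16, 8, 58], [300.4, 2.4]), ([440, 21, 4, 2, 6], [441.8, 21.3]), ([503, 23, 13, 8, 31], [510.4, 26.5]), ([496, 25, 6, 2, 6], [498.5, 25.5]), ([322, 193, 3, 3, 6], [322.8, 193.8]), ([225, 203, 2, 3, 3], [225.7, 204.0]), ([118, 233, 203, 187, 9216], [223.4, 349.0]), ([135, 250, 24, 20, 136], [146.5, 259.7])]
t green [([282, 167, 2, 3, 5], [282.4, 168.2]), ([230, 237, 2, 2, 3], [230.3, 237.3])]
t orange [([401, 188, 11, 9, 88], [405.5, 192.2])]
```

View pics/m6.png

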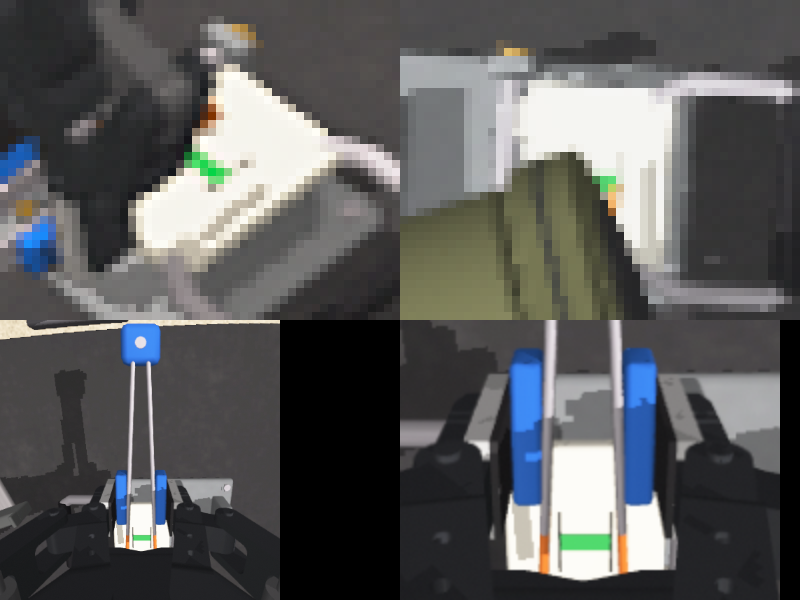

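```bash
python3 - <<'E'
from h import *
import pickle
cs=pickle.load(open("cs.pkl","rb")); c=cs[0]; o=get_obs(); T=o["tool_pos"]; print(T,c["origin"])
yaw=np.radians(-3.1); X=np.array([np.cos(yaw),np.sin(yaw),0]);Y=np.array([-X[1],X[0],0])
g=toplane(c,[[282,331],[269.5,331],[294.5,331]],.039); print("green",g,np.linalg.norm(g[1]-g[2]))
h=cv2.cvtColor(c["img"],cv2.COLOR_RGB2HSV)
m=cv2.inRange(h,(5,140,100),(22,255,255))
for z in (.0735,.0785):
  for v in (329,333,337,341,345):
    L=np.nonzero(m[v,252:275])[0]+252; Rr=np.nonzero(m[v,290:315])[0]+290
    p=toplane(c,[[L[0]-.5,v],[L[-1]+.5,v],[Rr[0]-.5,v],[Rr[-1]+.5,v]],z)-T
    print(z,v,"x",(p@X)[1:3].round(4),"y edges",(p@Y).round(4))
hd=toplane(c,[80+20/.7*0+140.5/.7,20+(342-320)/.7],.085)[0]-T; print("head",hd@X,hd@Y)
print("green rel",(g[0]-T)@X,(g[0]-T)@Y)
E
```

```text
[0.49492919 0.20715949 0.0584249 ] [0.42640351 0.21088023 0.20148863]
green [[0.55044409 0.20445624 0.039     ]
 [0.55003226 0.19663405 0.039     ]
 [0.55087789 0.21227683 0.039     ]] 0.01566561833435335
0.0735 329 x [0.0281 0.028 ] y edges [-0.0108 -0.0089  0.0084  0.0103]
0.0735 333 x [0.0304 0.0304] y edges [-0.0109 -0.0089  0.0084  0.0104]
0.0735 337 x [0.0328 0.0328] y edges [-0.011  -0.009   0.0089  0.0104]
0.0735 341 x [0.0352 0.0352] y edges [-0.011 -0.009  0.009  0.011]
0.0735 345 x [0.0377 0.0376] y edges [-0.0111 -0.0091  0.009   0.011 ]
0.0785 329 x [0.0243 0.0243] y edges [-0.0104 -0.0085  0.008   0.0099]
0.0785 333 x [0.0265 0.0265] y edges [-0.0105 -0.0086  0.0081  0.01  ]
0.0785 337 x [0.0288 0.0288] y edges [-0.0105 -0.0086  0.0086  0.01  ]
0.0785 341 x [0.0312 0.0312] y edges [-0.0106 -0.0087  0.0086  0.0106]
0.0785 345 x [0.0335 0.0335] y edges [-0.0106 -0.0087  0.0087  0.0106]
head -0.0938235300728024 -0.00025243888611107943
green rel 0.055579849678503226 0.0003028877838593309
```

```bash
python3 - <<'E'
from h import *
import pickle
c=pickle.load(open("cs.pkl","rb"))[0]
w5=c["img"][:,:,::-1]
def ld(f): return cv2.resize(cv2.imread(f),(560,420),interpolation=cv2.INTER_AREA)
sc=np.linalg.norm(np.diff(toplane(c,[[261,340],[301,340]],.0742),axis=0))/40
for n,im in(("w3",ld("pics/w3.png")),("w4",ld("pics/w4.png")),("w5",w5)):
    h=cv2.cvtColor(im,cv2.COLOR_BGR2HSV); m=cv2.inRange(h,(5,130,90),(22,255,255))[334:344,200:360]
    xs=[np.nonzero(r)[0]+200 for r in m]; 
    s=np.mean([x[x>281].mean()-x[x<281].mean() for x in xs]); print(n,s,s*sc)
    globals()[n]=s*sc
for a in(.075,.085,.095):
    k=(.034+a)/(.0545+a); print(a,[49-(w3-w)/k for w in(w4,w5)])
E
```

```text
w3 91.5 0.045440526314016016
w4 53.1 0.026370403795347
w5 39.2 0.019467416737807955
0.075 [np.float64(48.9773432948058), np.float64(48.969142039540195)]
0.085 [np.float64(48.97764468830795), np.float64(48.969552531211086)]
0.095 [np.float64(48.97789935413534), np.float64(48.969899380762456)]
```

```bash
python3 -m creep '[[0.032,0.001,0,0,0,0,0],[0.0314,0.001,0,0,0,0,0],[0.0314,0.001,0,0,0,0,0],[0.0314,0.001,0,0,0,0,0],[0.0314,0.001,0,0,0,0,0],[0.0314,0.001,0,0,0,0,0]]'
python3 - <<'E'
from h import *
c=read_camera("wrist"); h=cv2.cvtColor(c["img"],cv2.COLOR_RGB2HSV); m=cv2.inRange(h,(5,130,90),(22,255,255))[334:344,200:360]
xs=[np.nonzero(r)[0]+200 for r in m]; s=np.mean([x[x>281].mean()-x[x<281].mean() for x in xs])*.4966
print("gap est",49-(45.44-s)/.85, np.mean([ (x[x>281].mean()+x[x<281].mean())/2 for x in xs]))
g=cv2.inRange(h,(45,120,60),(80,255,255)); ys,x=np.nonzero(g[300:]); print(x.mean(),ys.mean()+300)
T=get_obs()["tool_pos"]; print(toplane(c,[x.mean(),ys.mean()+300],.039)[0]-T,T)
E
```

```text
time: 10.82
tool_pos: [0.4957, 0.2072, 0.0583]
eef_rot: [0.0, 0.027, 1.0, 0.0]
wrist_force: [-0.5, -0.4, -0.9]
opening: 0.0317
grasp_force: 7.5
gap est 16.894976470588233 281.225
281.3611111111111 327.97222222222223
[ 0.05449757 -0.00254837 -0.01930933] [0.49568958 0.2071514  0.05830933]
```

```bash
python3 -c "
from cell import job_done
print(job_done())"
```

```text
the job is handed in; nothing more can be done
None
```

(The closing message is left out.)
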